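# Gauge a pipe with the collared rod and show its tip for reading

### The arm

A 7-joint arm with a two-finger parallel gripper is mounted at the origin on the work surface. World frame = base frame: x ahead of the robot, y to its left, z up, the work surface at z = 0. Lengths are in m, angles in rad, forces in N, time in s.
With the tool pointing down it reaches from about 0.4 to 0.85 m from the base axis. Payload 4.5 kg.
Tool frame: the origin (TCP) lies on the centre line of the jaws, within the pads' length; the fingertips stand 8 mm ahead of it and the grasp point (between the pads) lies 11 mm behind it; z points along the fingers, x is the direction in which the jaws open and shut, and the axes are right-handed (so a half turn about z gives the same grasp; the last joint's range is limited). The gripper opens to 88 mm and grips with 3 to 60 N. Pads are 18 mm wide; open, the fingers measure 123 mm over their backs; the gripper's body (75 mm by 187 mm) begins 45 mm behind the grasp point.
Start: joints at [1.303, 0.689, -0.195, 1.565, 0.157, 0.902, -0.215], TCP at [0.186, -0.597, 0.247] pointing down, gripper open.
Joint ranges: [-3.01, 3.01], [-0.46, 2.08], [-1.47, 1.51], [0.13, 2.56], [-1, 4.14], [0.04, 2.09], [-2.66, 2.66]. Speed limits (rad/s): [2.57, 2.57, 3.14, 3.14, 3.14, 3.14, 3.14].

### API

Orientations are given as a unit quaternion [x, y, z, w].
In Python, from plant import r gives the robot as it stands.
- The arm moves only by the shell command python3 -m pendant 'ROWS' [FORCE]. ROWS is JSON, a list of rows, each a list of 3 entries, a list of its own where there are three numbers: the turn, a rotation vector about the tool's x, y, z in rad, then the shift along the tool's x, y, z in m, then the opening, from 0 (shut) to 1 (fully open). In form: [[[wx, wy, wz], [tx, ty, tz], claw], ...]. A call has 1 to 10 rows; each row is the pose to reach, as a shift and turn from the pose commanded when the call began, along the tool's axes at that moment; what a row does not reach only later rows make up. A row lasts 1/10 s, in which the tool goes at most 50 mm and 8.59 degrees, less where a joint would pass 70% of its speed; a pose out of reach is approached as far as the arm can. A call with a gripper value outside its range is refused whole. The fingers move at their own pace and stop on an object; FORCE is the grip in N (left out, the last holds). Time passes only in rows, so rows that repeat a pose let the fingers close. It gives the time, the measured TCP pose, the force and the opening at its end, in the units of the state.
- r.get_state(): the state, without advancing time (a new reading comes with each control period).
- r.snapshot(name): name is "side" or "top" or "wrist"; returns a dict with "image" (480x640x3 uint8, red, green, blue), "mtx" (3x3 intrinsics, pixels), "dist" ([k1, k2, p1, p2, k3] as OpenCV has them; the pictures are not rectified), "R" (3x3) and "t" (3): a world point X has camera coordinates R X + t; the wrist camera has in their place "T_tool_cam" (4x4, takes a point from camera to tool coordinates, whose origin is the TCP and whose axes are the tool frame's). Camera axes: x right, y down, z forward; pixel columns grow to the right and rows downward; lengths in m; the calibration is good to about 2 mm. A picture is of the moment at which its call begins: read the wrist's pose just before it. There is no depth.
- r.finish_job(): hands the job in, once; it reports no verdict.
The state is a dict: "clock": time; "q": joint angles; "qd": joint speeds; "joint_torque": joint torques, N m; "tool_pos": TCP position; "eef_rot": TCP orientation; "contact_force": force on the tool from outside, world axes, zero at the start; "moment": the same for the moment, N m; "opening": opening from 0.0 (shut) to 1.0 (fully open).
Only numpy, scipy, OpenCV 4.12 (cv2) and the standard library are available. Lean on these libraries where they do the work, as an engineer would, in place of code of your own. Each camera call takes 0.05 s, during which the arm holds its last target. There are 200 camera calls.

### The job

The coupling with its pipe stub stands in the way of the gauge's guide tube: stand it upright in the grey parts tray and let go of it. Then take the gauge rod from its rest, push it into the guide tube until its collar stops squarely against the mouth, pause there a moment, draw it right out again and hold it level and still, its tip about 8 cm above the middle of the white reading disc, touching nothing but the gripper. The job finishes with the rod still held like that; leave the other fittings where they are.

Things in the scene. Friction and masses are not known exactly. Their poses are not given: they have to be found in the camera images.
- tube: guide tube: dark iron, round, 100 mm long, 34 mm outside, bore 17 mm right through, sloping 20 degrees (0.35 rad) downward going in. Origin at the centre of its open mouth's face, 70 mm above the bench; x runs into the tube along the bore, y is level, z square to both and up. Fixed to the gauge stand.
- gauge: cast iron gauge stand bolted to the bench; origin on the bench straight under the tube's mouth, x level, the way the tube runs in, z up. Base plate 100 mm wide; its housing, 75 mm wide, begins 112 mm behind the mouth and is 112 mm high, with a 110 mm round flange (top 130 mm high) and a crank behind it.
- rest: fixed iron rest for the rod; origin on the bench under rod_grip's start (within 2 mm), x the way the rod points. Two open-topped saddles, centred 55 mm behind and 95 mm ahead of the origin, each 12 mm long, 44 mm wide, cheeks 45 and 48 mm high; between them only an 8 mm base plate.
- rod_grip (a point): gauge rod (steel, about 0.24 kg, loose): middle of its square grip; x points along the rod to its tip. Grip 18 x 18 mm, from 70 mm behind this point to 35 mm ahead; collar 34 mm across from 45 to 53 mm ahead; shaft 12 mm across from 53 to 138 mm ahead, last 4 mm tapered to 7 mm. Starts lying level in the rest, this point 45 mm above the bench; lifts straight out.
- rod_collar (a point): centre of the collar's front face (the face towards the tip), 53 mm ahead of rod_grip; it meets the tube's mouth when the rod is home. Same axes as rod_grip.
- rod_tip (a point): end of the rod's shaft, 138 mm ahead of rod_grip. Same axes.
- coupling_mid (a point): the galvanized coupling with its pipe stub (loose, about 0.32 kg): coupling 48 mm across and 50 mm high below, stub 34 mm across above it, 95 mm high in all, standing upright on the bench in front of the tube's mouth. Point on its axis half-way up (47.5 mm); z up.
- tray_in (a point): the fixed open grey steel parts tray, 140 x 120 mm outside (x and y), 35 mm high, walls 4 mm. Point at the centre of its inner floor, 4 mm above the bench.
- disc_top (a point): the fixed white reading disc, 90 mm across, 15 mm thick, flat on the bench. Point at the centre of its top face.
- seat: bystander: bronze faucet seat, a small stepped ring 26 mm across, 18 mm high. Origin at its underside.
- escutcheon: bystander: nickel escutcheon, a flat domed round cover 66 mm across, 14 mm high. Origin at its underside.
- trap: bystander: lead trap bend, a U of 38 mm pipe lying flat, about 140 x 125 mm. Origin at its underside.
- elbow: bystander: galvanized pipe elbow lying flat, arms 53 mm long, 42 mm high. Origin at its underside.
- wrench: bystander: steel spanner lying flat. Origin at its underside.
- oilcan: bystander: copper oil can, 70 mm across, 130 mm high with its spout. Origin at its underside.
- bush: bystander: brass bushing, 40 mm across, 30 mm high. Origin at its underside.
Not all that is in view belongs to the job. Leave any pink or purple look-alike of the part that bears rod_grip alone.

How it is judged:
On the way, in this order (a step that is already met when the one before it is completed fails the run):
1. the coupling stands upright in the tray, let go (x of coupling_mid in the frame of tray_in between -0.05 and 0.05 m and y of coupling_mid in the frame of tray_in between -0.04 and 0.04 m and z of coupling_mid in the frame of tray_in between 0.04 and 0.055 m and angle between coupling_mid's own z axis and vertical below 0.15 rad and contact force between the fingers and coupling below 0.1 N), for 0.2 s.
2. the rod is in the guide tube with its collar against the mouth (within 3 mm along the bore) (x of rod_collar in the frame of tube above -0.003 m and distance between rod_collar and tube below 0.006 m and angle between the x axis of rod_collar and the x axis of tube, either way round below 0.09 rad), for 0.3 s.
3. the rod is drawn right out of the tube (x of rod_tip in the frame of tube below -0.01 m), for 0.1 s.
At the end, for the whole second after the job is handed in: The coupling stands upright in the tray, released; the rod is held by the gripper alone, still and level within 0.1 rad, its tip within 30 mm of the disc's centre seen from above and 50 to 110 mm above the disc's top (all of step 1 and horizontal distance between rod_tip and disc_top below 0.03 m and z of rod_tip in the frame of disc_top between 0.05 and 0.11 m and angle between rod_tip's own x axis and vertical between 1.4708 and 1.6708 rad and contact force between the fingers and rod above 1 N and linear speed of rod below 0.03 m/s and angular speed of rod below 0.2 rad/s and contact force between rod and gauge below 0.1 N and contact force between rod and rest below 0.1 N and contact force between rod and disc below 0.1 N and contact force between rod and tray below 0.1 N and contact force between rod and table below 0.1 N); the arm keeps its last pose, push and grip.
It fails at once if one of the other fittings was shifted by more than 30 mm (distance of any of seat, escutcheon, trap, elbow, wrench, oilcan, bush from where it was at the start of the episode above 0.03 m).
It also fails if it takes over 72 s, if anything falls off the work surface, if the arm or the gripper's body presses on something with over 40 N, if the wrist force passes 120 N, or if a joint passes its speed limit or range.

## Working session

There is one attempt and no reset: what is moved stays moved. The work goes in short steps, Python scripts to look and compute and a shell command to move; the robot and the scene stay as the last step left them, time stands still between calls to the robot, and variables do not carry over. Pictures are saved under pics/ and viewed, about 8 in all and at most 12, crops included, and the job is handed in when it is done.

```bash
ls; mkdir -p pics; cat > h.py <<'E'
import numpy as np,cv2
from scipy.spatial.transform import Rotation as Ro
from plant import r
import pickle
def snap(n,f):
    s=r.get_state(); d=r.snapshot(n); d['state']=s
    if n=='wrist':
        T=np.eye(4);T[:3,:3]=Ro.from_quat(s['eef_rot']).as_matrix();T[:3,3]=s['tool_pos']
        C=np.linalg.inv(T@np.array(d['T_tool_cam'])); d['R']=C[:3,:3];d['t']=C[:3,3]
    pickle.dump(d,open(f'pics/{f}.pkl','wb')); cv2.imwrite(f'pics/{f}.png',d['image'][:,:,::-1]); return d
def load(f): return pickle.load(open(f'pics/{f}.pkl','rb'))
def ray(d,uv):
    p=cv2.undistortPoints(np.array([[uv]],float),np.array(d['mtx'],float),np.array(d['dist'],float))[0,0]
    R=np.array(d['R']);t=np.array(d['t']).ravel()
    v=R.T@np.array([p[0],p[1],1]); return -R.T@t, v/np.linalg.norm(v)
def onz(d,uv,z):
    c,v=ray(d,uv); return c+v*(z-c[2])/v[2]
def tri(*obs):
    A=np.zeros((3,3));b=np.zeros(3);L=[ray(d,uv) for d,uv in obs]
    for c,v in L:
        P=np.eye(3)-np.outer(v,v);A+=P;b+=P@c
    X=np.linalg.solve(A,b); return X,[np.linalg.norm((np.eye(3)-np.outer(v,v))@(X-c)) for c,v in L]
def proj(d,X):
    return cv2.projectPoints(np.array(X,float).reshape(-1,3),cv2.Rodrigues(np.array(d['R'],float))[0],np.array(d['t'],float),np.array(d['mtx'],float),np.array(d['dist'],float))[0][:,0]
def crop(d,u0,v0,u1,v1,k,f):
    cv2.imwrite(f'pics/{f}.png',cv2.resize(d['image'][v0:v1,u0:u1,::-1],None,fx=k,fy=k,interpolation=cv2.INTER_CUBIC))
E
python3 - <<'E'
from h import *
a=snap('top','top0');b=snap('side','side0')
for d in(a,b): print(ray(d,(320,240)))
print(r.get_state())
E
```

```text
pics
(array([0.22670266, 0.11404605, 1.45310181]), array([ 0.19793003, -0.002976  , -0.98021163]))
(array([ 0.28284227, -1.06220369,  1.08661734]), array([ 0.13626142,  0.74545685, -0.65247752]))
{'clock': 0.1, 'q': array([ 1.30278003,  0.68990679, -0.19453271,  1.56622072,  0.1572851 ,
        0.90252528, -0.21507724]), 'qd': array([-0.00121756, -0.00227196, -0.00155997, -0.00273729, -0.00024989,
       -0.00231904, -0.00122688]), 'joint_torque': array([-1.81449104e-03, -5.28498030e+01, -1.27088014e+00, -1.53836882e+01,
       -5.25413977e-02,  2.01592084e-03,  4.95006907e-05]), 'tool_pos': array([ 0.18558703, -0.59622804,  0.24599153]), 'eef_rot': array([ 8.05402631e-01, -5.92727513e-01, -7.02205237e-04, -4.51891124e-04]), 'contact_force': array([-0.39856356, -0.22607567,  0.15257108]), 'moment': array([0.01681947, 0.00546597, 0.03043211]), 'opening': 0.999911255083767}
```

View pics/top0.png

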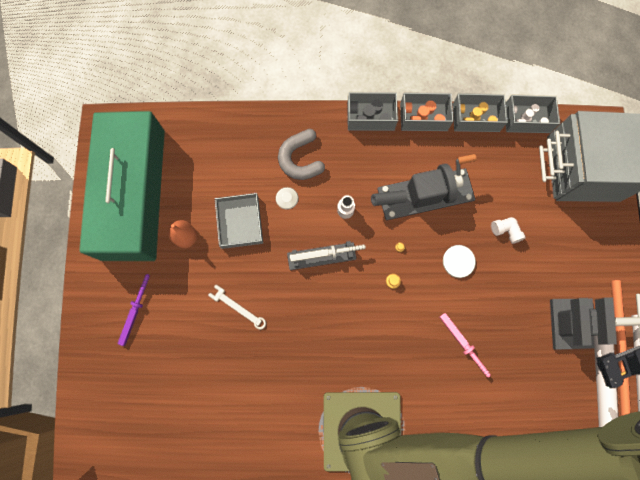

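View pics/side0.png

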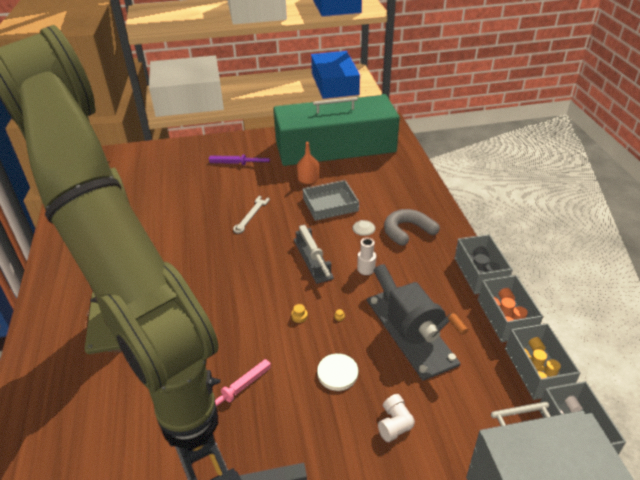

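Top view: the coupling is at (346,206), tray (239,220), steel rod in its rest (320,256), tube mouth about (376,203), disc (459,261). The look-alikes are purple (133,310) and pink (466,345). The grey steel one lying in the iron rest fits the description. I'll confirm it in crops.

```bash
python3 - <<'E'
from h import *
crop(load('top0'),270,180,470,290,4,'c1'); crop(load('side0'),280,170,430,320,4,'c2')
E
```

```text
(no output)
```

View pics/c1.png

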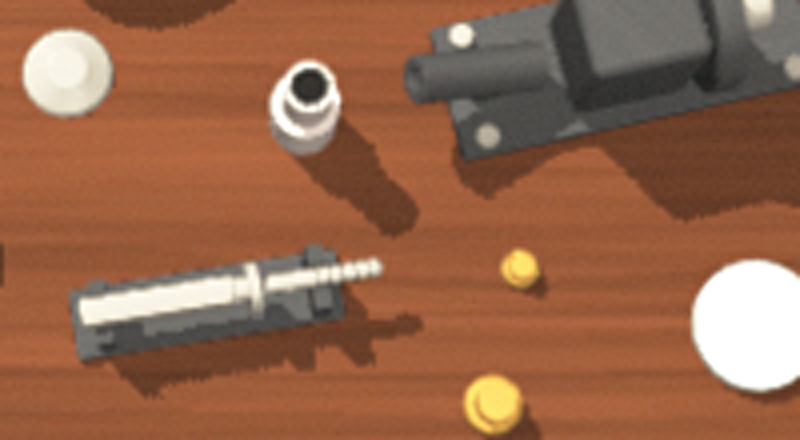

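View pics/c2.png

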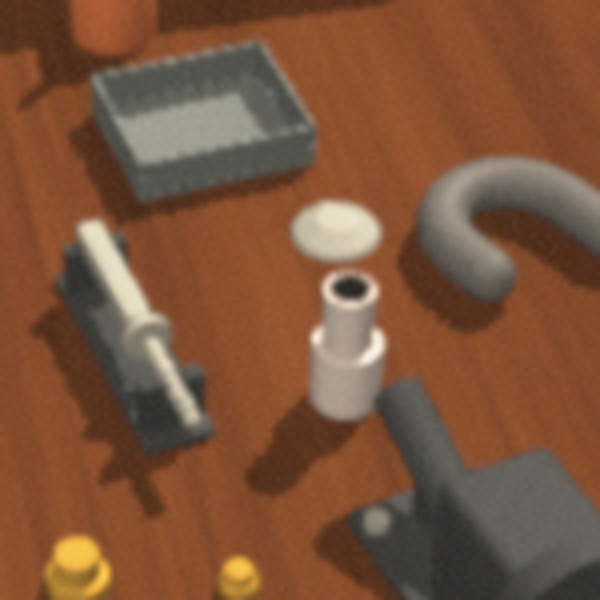

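The crops confirm it: the grey-white steel rod with its collar lies in the black rest (top about (290–364, 247–258)). The pink and purple ones lie bare on the bench. Coupling top centre is (347.5,201) in top and (367.5,242) in side.

```bash
python3 - <<'E'
from h import *
np.set_printoptions(precision=4,suppress=True)
a=load('top0');b=load('side0')
f=lambda n,p,q:print(n,*tri((a,p),(b,q)))
f('coup top',(347.3,200.8),(367.4,241.9))
f('tip',(364,246.7),(328,273))
f('rod back top',(290.5,257.7),(303,226.5))
f('collar c',(333.6,251.6),(316.7,254.3))
f('disc',(459,261),(338,370))
f('mouth',(374,200),(380,268))
for p,q in zip([(217,197.5),(257,194),(262,242),(220,247)],[(345.5,181),(358.5,202),(315,214),(303.5,189)]): print(onz(a,p,.035),onz(b,q,.035))
for n,p in dict(esc=(287,198),seat=(400,247),bush=(393,281),oil=(183,235)).items(): print(n,onz(a,p,.02))
# tray corners in side: project top-derived ones
print(proj(b,[onz(a,p,.035) for p in [(217,197.5),(257,194),(262,242),(220,247)]]))
E
```

```text
coup top [0.6079 0.0365 0.0958] [np.float64(8.935755073551277e-05), np.float64(8.935755073544761e-05)]
tip [ 0.4925 -0.01    0.0512] [np.float64(0.001467062847439181), np.float64(0.0014670628474393467)]
rod back top [0.4628 0.1899 0.0489] [np.float64(0.0014905341286755019), np.float64(0.0014905341286755545)]
collar c [0.4797 0.0727 0.0448] [np.float64(0.0009053056687214305), np.float64(0.0009053056687214665)]
disc [ 0.4586 -0.2803  0.0131] [np.float64(0.001557441786471163), np.float64(0.0015574417864711242)]
mouth [ 0.6199 -0.0384  0.0693] [np.float64(0.0020214499863667914), np.float64(0.0020214499863668812)]
[0.6356 0.3999 0.035 ] [0.6347 0.3987 0.035 ]
[0.6453 0.2869 0.035 ] [0.6479 0.2848 0.035 ]
[0.5076 0.2698 0.035 ] [0.5107 0.2559 0.035 ]
[0.4936 0.386  0.035 ] [0.4994 0.385  0.035 ]
esc [0.6377 0.2031 0.02  ]
seat [ 0.496  -0.1134  0.02  ]
bush [ 0.4007 -0.0912  0.02  ]
oil [0.5309 0.4954 0.02  ]
[[345.7046 180.7432]
 [357.4979 201.7007]
 [313.0629 211.2446]
 [301.5744 189.0472]]
```

```bash
cat >> h.py <<'E'
def go(p,yaw=None,tilt=0,frm=None):
    "rotvec and shift in tool axes to reach TCP p, tool x level at yaw, tool z down tilted so that ... "
    s=r.get_state(); T=Ro.from_quat(s['eef_rot']); 
    G=frm if frm is not None else Ro.from_matrix(np.array([[np.cos(yaw),np.sin(yaw),0],[np.sin(yaw),-np.cos(yaw),0],[0,0,-1]]).T.T)
    print('turn',(T.inv()*G).as_rotvec().round(4),'shift',T.inv().apply(np.array(p)-s['tool_pos']).round(4),'pos',s['tool_pos'].round(4),'F',s['contact_force'].round(1),'t',s['clock'],'open',s['opening'])
E
python3 -m pendant '[[[0,0,-0.14],[-0.048,-0.059,-0.02],1],[[0,0,-0.28],[-0.096,-0.118,-0.02],1],[[0,0,-0.42],[-0.144,-0.177,-0.02],1],[[0,0,-0.56],[-0.192,-0.236,-0.02],1],[[0,0,-0.70],[-0.24,-0.295,-0.02],1],[[0,0,-0.84],[-0.288,-0.354,-0.02],1],[[0,0,-0.98],[-0.336,-0.413,-0.02],1],[[0,0,-1.12],[-0.384,-0.472,-0.02],1],[[0,0,-1.26],[-0.43,-0.53,-0.02],1],[[0,0,-1.4],[-0.479,-0.591,-0.02],1]]'
python3 -c "
from h import *
go([.608,.0365,.2],.147); print(r.get_state()['q'])"
```

```text
clock: 1.1
tool_pos: [0.4622, -0.1803, 0.2662]
eef_rot: [0.998, 0.068, -0.0, 0.0]
contact_force: [0.4, -1.0, 0.2]
opening: 0.999
turn [ 0.0003  0.0004 -0.0105] shift [ 0.174  -0.1949  0.0661] pos [ 0.4622 -0.1803  0.2662] F [ 0.4 -1.   0.2] t 1.1 open 0.9990318680702811
[ 0.65567684  0.5417085  -0.58835552  1.90944308  0.40635504  0.8108343
 -0.01543832]
```

```bash
python3 -m pendant '[[[0,0,-0.01],[0.035,-0.035,0.01],1],[[0,0,-0.01],[0.07,-0.07,0.02],1],[[0,0,-0.01],[0.105,-0.105,0.03],1],[[0,0,-0.01],[0.14,-0.145,0.05],1],[[0,0,-0.01],[0.174,-0.195,0.066],1],[[0,0,-0.01],[0.174,-0.195,0.066],1],[[0,0,-0.01],[0.174,-0.195,0.066],1]]'
python3 -c "
from h import *
go([.608,.0365,.064],.147);d=snap('wrist','w1');print(proj(d,[[.608,.0365,.095],[.62,-.0384,.07]]))"
```

```text
clock: 1.8
tool_pos: [0.6088, 0.039, 0.199]
eef_rot: [0.997, 0.073, -0.001, -0.002]
contact_force: [-0.1, -0.4, -0.4]
opening: 0.998
turn [-0.0031  0.0008  0.0001] shift [-0.001   0.0028  0.135 ] pos [0.6088 0.039  0.199 ] F [-0.1 -0.4 -0.4] t 1.8 open 0.9975277999589
[[320.24019887 244.12448669]
 [321.47847182 314.27330002]]
```

View pics/w1.png

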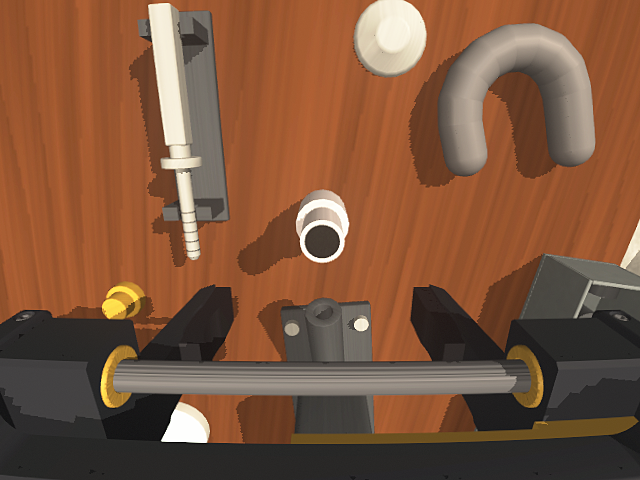

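The wrist view shows the coupling rim centred at (322,242), against a prediction of (320,244), and the tube mouth bore at (322,312), against (321,314). Both agree, so I descend and grip.

```bash
python3 -m pendant '[[[0,0,0],[-0.001,0.003,0.03],1],[[0,0,0],[-0.001,0.003,0.06],1],[[0,0,0],[-0.001,0.003,0.09],1],[[0,0,0],[-0.001,0.003,0.12],1],[[0,0,0],[-0.001,0.003,0.135],1],[[0,0,0],[-0.001,0.003,0.135],0.2],[[0,0,0],[-0.001,0.003,0.135],0.2],[[0,0,0],[-0.001,0.003,0.135],0.2],[[0,0,0],[-0.001,0.003,0.135],0.2],[[0,0,0],[-0.001,0.003,0.135],0.2]]' 25
python3 - <<'E'
from h import *
np.set_printoptions(precision=4,suppress=True)
go([.608,.0365,.18],.147)
d=load('w1')
p=[onz(d,q,.045) for q in [(181,162),(193,255)]];print('rod',p,np.degrees(np.arctan2(*(p[1]-p[0])[[0,1]])))
p=[onz(d,q,.054) for q in [(166,5),(178,145)]];print('grip top',p,(p[1]-p[0]))
print('bolts',onz(d,(292,328),.012),onz(d,(361,324),.012),'mouth',onz(d,(322,312),.07))
E
```

```text
clock: 2.85
tool_pos: [0.6087, 0.0311, 0.0663]
eef_rot: [0.998, 0.07, 0.001, 0.0]
contact_force: [0.6, 0.6, -0.1]
opening: 0.569
turn [ 0.0001 -0.0017 -0.006 ] shift [ 0.0003 -0.0054 -0.1137] pos [0.6087 0.0311 0.0663] F [ 0.6  0.6 -0.1] t 2.85 open 0.5690537094499772
rod [array([0.4806, 0.0758, 0.045 ]), array([ 0.4937, -0.0088,  0.045 ])] 171.19476523398754
grip top [array([0.4683, 0.1925, 0.054 ]), array([0.4813, 0.0907, 0.054 ])] [ 0.013  -0.1018  0.    ]
bolts [ 0.5949 -0.0949  0.012 ] [ 0.6704 -0.0784  0.012 ] mouth [ 0.6201 -0.036   0.07  ]
```

```bash
python3 -m pendant '[[[0,0,0],[0,-0.005,0.002],0.2],[[0,0,0],[0,-0.005,0.002],0.2],[[0,0,0],[0,-0.005,0.002],0.2],[[0,0,0],[0,-0.005,0.002],0.2]]' 25
python3 -c "
from h import *
go([.608,.0365,.18],.147)"
```

```text
clock: 3.25
tool_pos: [0.6081, 0.037, 0.0636]
eef_rot: [0.997, 0.071, 0.001, -0.001]
contact_force: [1.3, 2.0, -0.0]
opening: 0.378
turn [-0.0011 -0.0017 -0.0054] shift [ 0.      0.0003 -0.1164] pos [0.6081 0.037  0.0636] F [ 1.3  2.  -0. ] t 3.25 open 0.37760543052616513
```

```bash
python3 -m pendant '[[[0,0,0],[0,0,-0.03],0.2],[[0,0,0],[0,0,-0.065],0.2],[[0,0,0],[0,-0.035,-0.065],0.2],[[0,0,0],[0.001,-0.08,-0.065],0.2],[[0,0,0],[0.002,-0.125,-0.065],0.2],[[0,0,0],[0.003,-0.17,-0.065],0.2],[[0,0,0],[0.004,-0.215,-0.065],0.2],[[0,0,0],[0.005,-0.26,-0.065],0.2],[[0,0,0],[0.005,-0.3,-0.065],0.2],[[0,0,0],[0.005,-0.3,-0.065],0.2]]'
python3 -m pendant '[[[0,0,0],[0,0,0],0.2],[[0,0,0],[0,0,0],0.2],[[0,0,0],[0,0,0],0.2]]'
python3 -c "
from h import *
go([.5705,.3357,.068],.147);snap('side','s2');crop(load('s2'),250,120,450,270,4,'c3')"
```

```text
clock: 4.25
tool_pos: [0.5656, 0.3429, 0.128]
eef_rot: [0.997, 0.075, -0.001, -0.004]
contact_force: [-1.6, 0.6, -3.2]
opening: 0.381
clock: 4.55
tool_pos: [0.5708, 0.331, 0.1277]
eef_rot: [0.998, 0.069, -0.0, 0.001]
contact_force: [0.7, -1.0, -3.4]
opening: 0.375
turn [ 0.0027  0.001  -0.0087] shift [ 0.0004 -0.0049  0.0597] pos [0.5708 0.331  0.1277] F [ 0.7 -1.  -3.4] t 4.55 open 0.3753440423874011
```

View pics/c3.png

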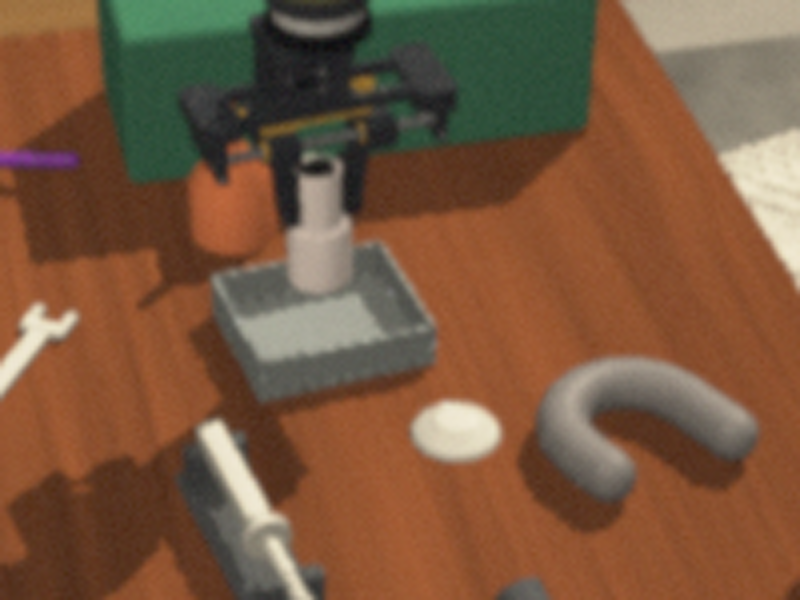

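The coupling hangs upright at (320,225) in the crop, above the tray. I lower it in small steps.

```bash
python3 -m pendant '[[[0,0,0],[0,-0.003,0.02],0.2],[[0,0,0],[0,-0.003,0.04],0.2],[[0,0,0],[0,-0.003,0.05],0.2],[[0,0,0],[0,-0.003,0.055],0.2],[[0,0,0],[0,-0.003,0.059],0.2],[[0,0,0],[0,-0.003,0.059],0.2],[[0,0,0],[0,-0.003,0.059],0.2]]'
python3 -c "
from h import *
go([.5705,.3357,.068],.147)"
```

```text
clock: 5.3
tool_pos: [0.5702, 0.3369, 0.07]
eef_rot: [0.998, 0.07, 0.001, -0.0]
contact_force: [0.5, -0.3, -3.3]
opening: 0.384
turn [-0.0005 -0.0011 -0.0062] shift [0.0001 0.0013 0.002 ] pos [0.5702 0.3369 0.07  ] F [ 0.5 -0.3 -3.3] t 5.3 open 0.38364476336129777
```

Force is still -3.3 N, so it isn't resting yet. I go down the last 2–3 mm.

```bash
python3 -m pendant '[[[0,0,0],[0,0,0.001],0.2],[[0,0,0],[0,0,0.002],0.2],[[0,0,0],[0,0,0.003],0.2],[[0,0,0],[0,0,0.003],0.2]]'
python3 -c "
from h import *
go([.5705,.3357,.068],.147)"
```

```text
clock: 5.7
tool_pos: [0.5702, 0.3372, 0.0675]
eef_rot: [0.998, 0.07, 0.001, -0.0]
contact_force: [-0.6, -0.4, 4.1]
opening: 0.378
turn [-0.0005 -0.0013 -0.006 ] shift [ 0.0001  0.0015 -0.0005] pos [0.5702 0.3372 0.0675] F [-0.6 -0.4  4.1] t 5.7 open 0.37849025320668445
```

```bash
python3 -m pendant '[[[0,0,0],[0,0,0],0.6],[[0,0,0],[0,0,0],0.9],[[0,0,0],[0,0,0],0.9],[[0,0,0],[0,0,0],0.9],[[0,0,0],[0,0,0],0.9],[[0,0,0],[0,0,0],0.9],[[0,0,0],[0,0,-0.03],0.9],[[0,0,0],[0,0,-0.07],0.9],[[0,0,0],[0,0,-0.12],0.9],[[0,0,0],[0,0,-0.12],0.9]]'
python3 -c "
from h import *
go([.478,.127,.12],.147)"
```

```text
clock: 6.7
tool_pos: [0.573, 0.34, 0.1936]
eef_rot: [0.998, 0.07, 0.006, -0.004]
contact_force: [0.2, 0.1, 0.4]
opening: 0.9
turn [-0.007  -0.0116 -0.0066] shift [-0.1248  0.1981  0.0708] pos [0.573  0.34   0.1936] F [0.2 0.1 0.4] t 6.7 open 0.9004007688216067
```

```bash
python3 -m pendant '[[[0,0,0],[-0.025,0.04,0],0.9],[[0,0,0],[-0.05,0.08,0.005],0.9],[[0,0,0],[-0.075,0.12,0.015],0.9],[[0,0,0],[-0.1,0.16,0.03],0.9],[[0,0,0],[-0.129,0.197,0.044],0.9],[[0,0,0],[-0.129,0.197,0.044],0.9],[[0,0,0],[-0.129,0.197,0.044],0.9]]'
python3 -c "
from h import *
go([.4727,.127,.034],.147);d=snap('wrist','w2');print(proj(d,[[.4727,.127,.054],[.4727+.147*.045,.127-.989*.045,.062],[.493,-.0095,.045]]))"
```

```text
clock: 7.4
tool_pos: [0.4694, 0.1227, 0.1421]
eef_rot: [0.998, 0.07, -0.0, 0.0]
contact_force: [-0.1, 0.7, 0.1]
opening: 0.899
turn [ 0.0003  0.0008 -0.0074] shift [ 0.0039 -0.0039  0.1081] pos [0.4694 0.1227 0.1421] F [-0.1  0.7  0.1] t 7.4 open 0.8989557506906384
[[327.13457    242.82447022]
 [327.45918586 304.43178939]
 [327.39290361 388.47676993]]
```

View pics/w2.png

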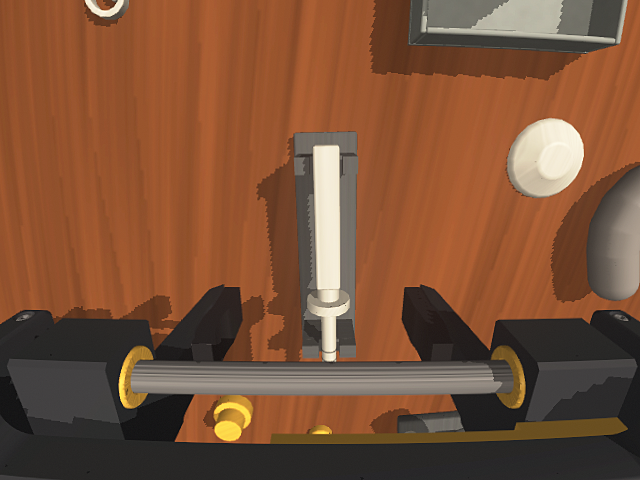

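```bash
python3 - <<'E'
from h import *
np.set_printoptions(precision=4,suppress=True)
d=load('w2')
A=onz(d,(326,146),.054);B=onz(d,(327.5,289),.054);D=onz(d,(329,358),.045);print(A,B,D,np.hypot(*(B-A)[:2]),(B-A)[0]/-(B-A)[1],(D-A)[0]/-(D-A)[1])
w=load('w1'); print(tri((d,(328,303)),(w,(181,162))))
E
```

```text
[0.4624 0.193  0.054 ] [0.4782 0.0909 0.054 ] [0.4896 0.0227 0.045 ] 0.10324515912235474 0.15562832420683245 0.16027881367993455
(array([0.4812, 0.0758, 0.047 ]), [np.float64(0.0003533138997077032), np.float64(0.00035331389970766347)])
```

The rod is under the tool at (326,147)–(328,300), nearly parallel to tool y. Its collar height measures 47 mm, which is consistent. I descend and grip.

```bash
python3 -m pendant '[[[0,0,-0.012],[0.004,-0.002,0.03],0.9],[[0,0,-0.012],[0.004,-0.002,0.06],0.9],[[0,0,-0.012],[0.004,-0.002,0.09],0.9],[[0,0,-0.012],[0.004,-0.002,0.108],0.9],[[0,0,-0.012],[0.004,-0.002,0.108],0.9],[[0,0,-0.012],[0.004,-0.002,0.108],0.9]]' 45
python3 -m pendant '[[[0,0,0],[0,0,0],0],[[0,0,0],[0,0,0],0],[[0,0,0],[0,0,0],0],[[0,0,0],[0,0,0],0],[[0,0,0],[0,0,0],0],[[0,0,0],[0,0,0],0],[[0,0,0],[0,0,0],0],[[0,0,0],[0,0,0],0]]'
python3 -c "
from h import *
go([.473,.125,.154],.152)"
```

```text
clock: 8.05
tool_pos: [0.4742, 0.1277, 0.0345]
eef_rot: [0.997, 0.077, 0.001, -0.001]
contact_force: [-0.8, -0.1, 0.2]
opening: 0.899
clock: 8.85
tool_pos: [0.4733, 0.126, 0.0343]
eef_rot: [0.997, 0.076, -0.0, 0.0]
contact_force: [0.5, 0.1, -0.2]
opening: 0.197
turn [0.0001 0.0002 0.001 ] shift [-0.0005  0.001  -0.1197] pos [0.4733 0.126  0.0343] F [ 0.5  0.1 -0.2] t 8.85 open 0.1966865460729219
```

```bash
python3 -m pendant '[[[0,0,0],[0,0,-0.02],0],[[0,0,0],[0,0,-0.05],0],[[0,0,0],[0,0,-0.09],0],[[0,0,0],[0,0,-0.13],0],[[0,0,0],[0,0,-0.13],0],[[0,0,0],[0,0,-0.13],0]]'
python3 -c "
from h import *
go([.473,.125,.154],.152)
a=load('top0')['image'][150:225,365:480,::-1];b=snap('side','s3')['image'][255:390,360:475,::-1]
z=lambda i,k:cv2.resize(i,None,fx=k,fy=k,interpolation=cv2.INTER_CUBIC)
A=z(a,4);B=z(b,3);C=np.zeros((405,810,3),np.uint8);C[:300,:460]=A;C[:405,460:805]=B
cv2.imwrite('pics/c4.png',C[:,:800])"
```

```text
clock: 9.45
tool_pos: [0.4735, 0.1257, 0.1645]
eef_rot: [0.997, 0.076, 0.0, 0.0]
contact_force: [-0.2, 0.1, -2.1]
opening: 0.196
turn [ 0.0001 -0.0009  0.0003] shift [-0.0006  0.0006  0.0105] pos [0.4735 0.1257 0.1645] F [-0.2  0.1 -2.1] t 9.45 open 0.19630670849144571
```

View pics/c4.png

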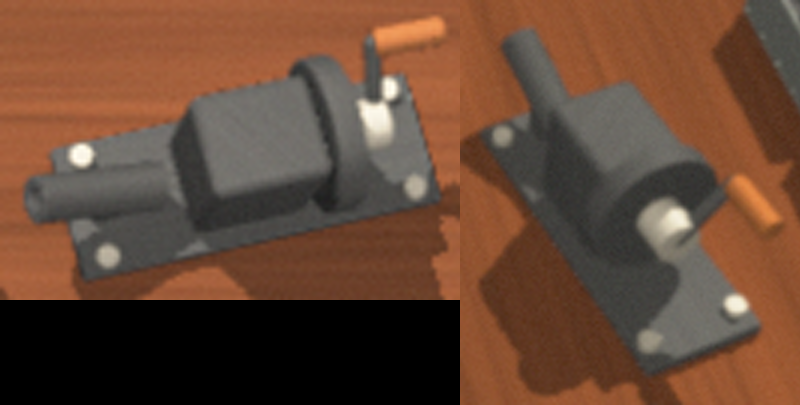

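Crop c4 shows four bolts at top (81,155), (108,256), (388,89) and (415,186), with the bore at (36,197). In the side panel the bolts are at (42,136), (190,342) and (275,306), relative to the panel.

```bash
python3 - <<'E'
from h import *
np.set_printoptions(precision=4,suppress=True)
a=load('top0');b=load('side0');w=load('w1')
t=lambda x,y:(a,(365+(x+.5)/4-.5,150+(y+.5)/4-.5)); s=lambda x,y:(b,(360+(x+.5)/3-.5,255+(y+.5)/3-.5))
fn=tri(t(108,256),s(42,136),(w,(292,328)));rn=tri(t(415,186),s(190,342));rf=tri(t(388,89),s(275,306));ff=tri(t(81,155),(w,(361,324)))
for x in(fn,rn,rf,ff):print(x)
for p,q in((fn,rn),(ff,rf)):
  v=q[0]-p[0];print(v,'yaw',np.arctan2(v[0],-v[1]))
for p,q in((fn,ff),(rn,rf)):
  v=q[0]-p[0];print(v,'yaw',np.arctan2(v[1],v[0]))
m=tri(t(36,197),(w,(322,312)));print('mouth',m, onz(a,t(36,197)[1],.07),onz(w,(322,312),.07))
print((fn[0]+ff[0]+rn[0]+rf[0])/4)
E
```

```text
(array([ 0.5937, -0.0929,  0.0153]), [np.float64(0.0008016078483395505), np.float64(0.0006967683921876359), np.float64(0.0011856538660883424)])
(array([ 0.6454, -0.3174,  0.0157]), [np.float64(1.2944814504436797e-05), np.float64(1.294481450432603e-05)])
(array([ 0.7174, -0.3011,  0.0189]), [np.float64(2.9913021793517084e-05), np.float64(2.9913021793739973e-05)])
(array([ 0.6689, -0.0766,  0.0146]), [np.float64(0.0009677067425634744), np.float64(0.0009677067425635772)])
[ 0.0516 -0.2245  0.0004] yaw 0.2261487801883472
[ 0.0485 -0.2246  0.0044] yaw 0.21281012104621683
[ 0.0751  0.0163 -0.0008] yaw 0.21410431188115037
[0.072  0.0162 0.0032] yaw 0.22142161196871235
mouth (array([ 0.6207, -0.0372,  0.0684]), [np.float64(0.0005222930500191296), np.float64(0.0005222930500190969)]) [ 0.6208 -0.0372  0.07  ] [ 0.6201 -0.036   0.07  ]
[ 0.6563 -0.197   0.0161]
```

```bash
cat >> h.py <<'E'
M=np.array([.6205,-.037,.0695]); yw=.219; c,s_=np.cos(.349),np.sin(.349)
dt=np.array([c*np.sin(yw),-c*np.cos(yw),-s_]); xt=np.array([np.cos(yw),np.sin(yw),0])
GT=Ro.from_matrix(np.c_[xt,dt,np.cross(xt,dt)])
COL=np.array([0,.0544,-.0107])
def tub(k,M=M,COL=COL): go(M+k*dt-GT.apply(COL),frm=GT)
def rodpts():
    s=r.get_state();T=Ro.from_quat(s['eef_rot']);return [s['tool_pos']+T.apply(COL+[0,e,0]) for e in(0,.085)]
E
python3 -c "
from h import *
tub(-.1)"
```

```text
turn [ 0.3497 -0.01   -0.066 ] shift [0.1116 0.0345 0.0511] pos [0.4728 0.1254 0.1635] F [-0.2  0.9 -3.2] t 9.5 open 0.19616207312151235
```

```bash
python3 -m pendant '[[[0.07,0,-0.013],[0.03,0.007,0],0],[[0.14,-0.004,-0.026],[0.06,0.014,0.01],0],[[0.21,-0.006,-0.04],[0.09,0.021,0.02],0],[[0.28,-0.008,-0.053],[0.112,0.03,0.035],0],[[0.35,-0.01,-0.066],[0.112,0.0345,0.051],0],[[0.35,-0.01,-0.066],[0.112,0.0345,0.051],0],[[0.35,-0.01,-0.066],[0.112,0.0345,0.051],0],[[0.35,-0.01,-0.066],[0.112,0.0345,0.051],0]]'
python3 -c "
from h import *
tub(-.1)
p=rodpts()
a=snap('top','t4');b=snap('side','s4')
for d in(a,b):print(proj(d,p+[M]).round(1).tolist())
z=lambda d,u,v,k,w,h:cv2.resize(d['image'][v:v+h,u:u+w,::-1],None,fx=k,fy=k,interpolation=cv2.INTER_CUBIC)
C=np.hstack([z(a,330,180,6,65,80),z(b,345,225,6,65,80)]);cv2.imwrite('pics/c5.png',C)"
```

```text
clock: 10.3
tool_pos: [0.5884, 0.1114, 0.114]
eef_rot: [0.979, 0.11, -0.019, -0.173]
contact_force: [-0.3, 0.5, -2.1]
opening: 0.196
turn [-0.0011 -0.0003  0.0042] shift [-0.0009  0.0035  0.0006] pos [0.5884 0.1114 0.114 ] F [-0.3  0.5 -2.1] t 10.3 open 0.19561878390613935
[[339.5, 202.5], [367.5, 199.2], [373.5, 199.0]]
[[362.7, 234.2], [376.7, 261.4], [379.3, 267.8]]
```

View pics/c5.png

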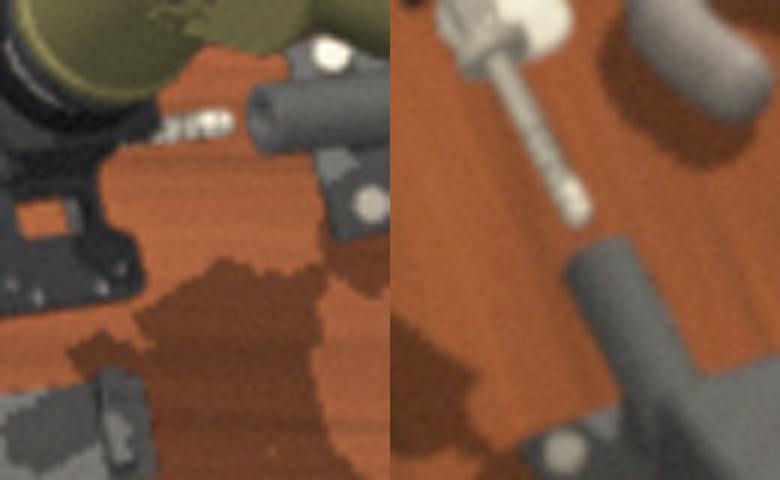

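The tip is at (368,200) in top and (376,261.5) in side, within a pixel of the prediction, and the rod is in line with the tube. I enter slowly and watch the force.

```bash
python3 -m pendant '[[[0,0,0.004],[-0.001,0.004,0.0005],0],[[0,0,0.004],[-0.001,0.010,0.0005],0],[[0,0,0.004],[-0.001,0.015,0.0005],0],[[0,0,0.004],[-0.001,0.02,0.0005],0],[[0,0,0.004],[-0.001,0.026,0.0005],0],[[0,0,0.004],[-0.001,0.026,0.0005],0]]'
python3 -c "
from h import *
tub(-.07)
print(GT.inv().apply(r.get_state()['contact_force']),r.get_state()['moment'])"
```

```text
clock: 11.0
tool_pos: [0.5939, 0.0835, 0.1032]
eef_rot: [0.979, 0.105, -0.019, -0.173]
contact_force: [0.5, -0.5, -2.8]
opening: 0.195
turn [-0.0002 -0.0013 -0.0052] shift [-0.0002  0.0031  0.0002] pos [0.5939 0.0835 0.1032] F [ 0.5 -0.5 -2.8] t 11.0 open 0.1945526340991975
[0.35001983 1.53969529 2.45360587] [-0.43109162 -0.17307861 -0.00619032]
```

```bash
python3 -m pendant '[[[0,0,-0.003],[0,0.008,0],0],[[0,0,-0.003],[0,0.016,0],0],[[0,0,-0.003],[0,0.024,0],0],[[0,0,-0.003],[0,0.032,0],0],[[0,0,-0.003],[0,0.04,0],0],[[0,0,-0.003],[0,0.04,0],0]]'
python3 -c "
from h import *
tub(-.03)
print(GT.inv().apply(r.get_state()['contact_force']),r.get_state()['moment'])"
```

```text
clock: 11.6
tool_pos: [0.6019, 0.0463, 0.0894]
eef_rot: [0.979, 0.106, -0.019, -0.173]
contact_force: [0.5, -0.1, -3.0]
opening: 0.194
turn [ 0.0001 -0.0013 -0.0027] shift [0.     0.0026 0.0002] pos [0.6019 0.0463 0.0894] F [ 0.5 -0.1 -3. ] t 11.6 open 0.19402093330232076
[0.50051069 1.18885274 2.7701336 ] [-0.53048302 -0.22688399 -0.00408936]
```

Still free. I go on to just short of home, then creep to contact.

```bash
python3 -m pendant '[[[0,0,0],[0,0.008,0],0],[[0,0,0],[0,0.016,0],0],[[0,0,0],[0,0.022,0],0],[[0,0,0],[0,0.026,0],0],[[0,0,0],[0,0.026,0],0]]'
python3 -m pendant '[[[0,0,0],[0,0.001,0],0],[[0,0,0],[0,0.002,0],0],[[0,0,0],[0,0.003,0],0],[[0,0,0],[0,0.003,0],0]]'
python3 -c "
from h import *
tub(0)
print(GT.inv().apply(r.get_state()['contact_force']),r.get_state()['moment'])"
```

```text
clock: 12.1
tool_pos: [0.6071, 0.0236, 0.0809]
eef_rot: [0.979, 0.107, -0.018, -0.173]
contact_force: [-0.1, -0.4, -2.0]
opening: 0.196
clock: 12.5
tool_pos: [0.6076, 0.0218, 0.0803]
eef_rot: [0.979, 0.107, -0.018, -0.173]
contact_force: [0.0, 0.6, -2.3]
opening: 0.199
turn [-0.0009 -0.0014 -0.    ] shift [-0.0002  0.0058  0.0002] pos [0.6076 0.0218 0.0803] F [ 0.   0.6 -2.3] t 12.5 open 0.19858923872077344
[0.15148169 0.26746109 2.36827801] [-0.52278784 -0.14977894 -0.018857  ]
```

```bash
python3 -m pendant '[[[0,0,0],[0,0.001,0],0],[[0,0,0],[0,0.002,0],0],[[0,0,0],[0,0.003,0],0],[[0,0,0],[0,0.004,0],0],[[0,0,0],[0,0.004,0],0]]'
python3 -c "
from h import *
tub(0)
print(GT.inv().apply(r.get_state()['contact_force']),r.get_state()['moment'])"
```

```text
clock: 13.0
tool_pos: [0.6082, 0.0191, 0.0792]
eef_rot: [0.979, 0.108, -0.018, -0.174]
contact_force: [-0.7, 2.5, -1.5]
opening: 0.194
turn [-0.0024 -0.0012  0.0006] shift [-0.0002  0.0029  0.0001] pos [0.6082 0.0191 0.0792] F [-0.7  2.5 -1.5] t 13.0 open 0.19402145015252734
[-0.1516769  -1.95131385  2.3230181 ] [ 0.04864645 -0.01620968  0.11397874]
```

```bash
python3 -m pendant '[[[0,0,0],[0,0.001,0],0],[[0,0,0],[0,0.002,0],0],[[0,0,0],[0,0.002,0],0],[[0,0,0],[0,0.002,0],0]]'
python3 -c "
from h import *
tub(0)
print(GT.inv().apply(r.get_state()['contact_force']),r.get_state()['moment'])
d=snap('side','s5');p=rodpts();print(proj(d,p+[M]))
crop(d,330,210,430,285,8,'c6')"
```

```text
clock: 13.4
tool_pos: [0.6081, 0.0191, 0.079]
eef_rot: [0.978, 0.109, -0.019, -0.175]
contact_force: [-2.2, 6.0, 0.6]
opening: 0.194
turn [-0.0047 -0.0006  0.002 ] shift [-0.0001  0.0028  0.    ] pos [0.6081 0.0191 0.079 ] F [-2.2  6.   0.6] t 13.4 open 0.1944664964009475
[-0.89657017 -6.11454662  1.60992222] [ 0.72706281  0.23052351 -0.00151301]
[[378.91169949 266.85624833]
 [393.72921415 295.82180302]
 [379.31586826 267.7653441 ]]
```

View pics/c6.png

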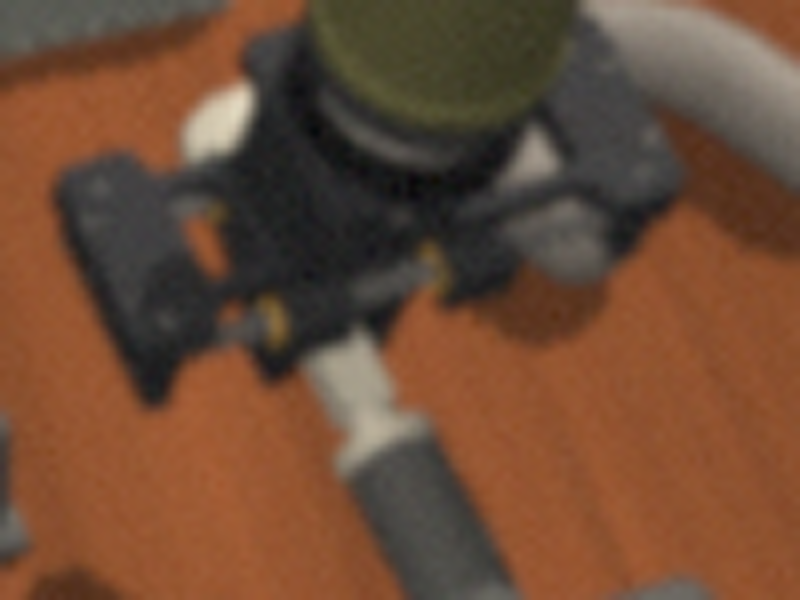

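The crop shows the collar flush on the mouth face at about (385,445). Pushing 2 mm more gave no motion, and the axial force rose to 6 N. I pause, then draw straight out.

```bash
python3 -m pendant '[[[0,0,0],[0,0,0],0],[[0,0,0],[0,0,0],0],[[0,0,0],[0,0,0],0],[[0,0,0],[0,0,0],0]]'
python3 -m pendant '[[[0,0,0],[0,-0.006,0],0],[[0,0,0],[0,-0.018,0],0],[[0,0,0],[0,-0.03,0],0],[[0,0,0],[0,-0.045,0],0],[[0,0,0],[0,-0.06,0],0],[[0,0,0],[0,-0.075,0],0],[[0,0,0],[0,-0.09,0],0],[[0,0,0],[0,-0.105,0],0],[[0,0,0],[0,-0.12,0],0],[[0,0,0],[0,-0.12,0],0]]'
python3 -m pendant '[[[0,0,0],[0,-0.005,0],0],[[0,0,0],[0,-0.005,0],0],[[0,0,0],[0,-0.005,0],0]]'
python3 -c "
from h import *
go([.45,.1,.2],.219);p=rodpts();print(p,(p[1]-M)@dt)"
```

```text
clock: 13.85
tool_pos: [0.6082, 0.0191, 0.079]
eef_rot: [0.978, 0.108, -0.019, -0.175]
contact_force: [-3.3, 6.1, 0.5]
opening: 0.195
clock: 14.85
tool_pos: [0.5838, 0.1301, 0.1209]
eef_rot: [0.978, 0.11, -0.018, -0.174]
contact_force: [-0.2, 0.6, -2.6]
opening: 0.197
clock: 15.15
tool_pos: [0.5835, 0.1301, 0.1207]
eef_rot: [0.979, 0.107, -0.018, -0.173]
contact_force: [0.1, 0.0, -2.2]
opening: 0.194
turn [-0.3494 -0.001  -0.0014] shift [-0.1368 -0.0266 -0.0748] pos [0.5835 0.1301 0.1207] F [ 0.1  0.  -2.2] t 15.15 open 0.1938728070472626
[array([0.59530727, 0.07665148, 0.11213459]), array([ 0.61255962, -0.00132716,  0.08303669])] -0.03897169620804119
```

```bash
python3 -c "
from h import *
go([.46,.1,.18],.0)"
```

```text
turn [-0.3481  0.0372  0.2154] shift [-0.127  -0.0177 -0.0568] pos [0.5835 0.1301 0.1207] F [ 0.1  0.  -2.2] t 15.15 open 0.1938728070472626
```

```bash
python3 -m pendant '[[[-0.05,0.005,0.03],[-0.01,-0.005,-0.02],0],[[-0.12,0.013,0.07],[-0.03,-0.007,-0.035],0],[[-0.19,0.02,0.12],[-0.06,-0.009,-0.045],0],[[-0.26,0.028,0.16],[-0.085,-0.012,-0.05],0],[[-0.31,0.033,0.19],[-0.11,-0.015,-0.055],0],[[-0.348,0.037,0.215],[-0.127,-0.018,-0.057],0],[[-0.348,0.037,0.215],[-0.127,-0.018,-0.057],0],[[-0.348,0.037,0.215],[-0.127,-0.018,-0.057],0]]'
python3 -m pendant '[[[0,0,0],[0,0.02,0],0],[[0,0,0],[0,0.05,0],0],[[0,0,0],[0,0.08,0],0],[[0,0,0],[0,0.11,0],0],[[0,0,0],[0,0.14,0],0],[[0,0,0],[0,0.17,0],0],[[0,0,0],[0,0.2,0],0],[[0,0,0],[0,0.225,0],0],[[0,0,0],[0,0.24,0],0],[[0,0,0],[0,0.24,0],0]]'
python3 -m pendant '[[[0,0,0],[0,0,0.02],0],[[0,0,0],[0,0,0.05],0],[[0,0,0],[0,0,0.08],0],[[0,0,0],[0,0,0.095],0],[[0,0,0],[0,0,0.095],0],[[0,0,0],[0,0,0.095],0],[[0,0,0],[0,0,0.095],0],[[0,0,0],[0,0,0.095],0]]'
python3 -c "
from h import *
go([.4586,-.1409,.0843],0)
p=rodpts();print(p)
a=snap('top','t7');b=snap('side','s7')
for d in(a,b):print(proj(d,p+[[.4586,-.2803,.015]]).round(1).tolist())
z=lambda d,u,v,k,w,h:cv2.resize(d['image'][v:v+h,u:u+w,::-1],None,fx=k,fy=k,interpolation=cv2.INTER_CUBIC)
C=np.hstack([z(a,410,210,4,90,110),z(b,290,270,4,100,110)]);cv2.imwrite('pics/c7.png',C)"
```

```text
clock: 15.95
tool_pos: [0.4608, 0.1011, 0.1808]
eef_rot: [1.0, 0.001, 0.001, -0.001]
contact_force: [0.3, -0.3, -2.2]
opening: 0.199
clock: 16.95
tool_pos: [0.4607, -0.1432, 0.1797]
eef_rot: [1.0, -0.003, 0.0, -0.0]
contact_force: [-0.5, 0.1, -2.2]
opening: 0.192
clock: 17.75
tool_pos: [0.461, -0.1391, 0.0863]
eef_rot: [1.0, 0.001, 0.001, -0.0]
contact_force: [-0.5, -0.1, -2.1]
opening: 0.192
turn [-0.0008 -0.0024  0.0011] shift [-0.0024  0.0018  0.002 ] pos [ 0.461  -0.1391  0.0863] F [-0.5 -0.1 -2.1] t 17.75 open 0.19239241034518503
[array([ 0.46106601, -0.19355619,  0.09698626]), array([ 0.46116148, -0.27855611,  0.0969166 ])]
[[435.0, 254.6], [466.6, 254.4], [459.2, 260.3]]
[[330.2, 316.0], [338.4, 345.3], [337.3, 369.7]]
```

View pics/c7.png

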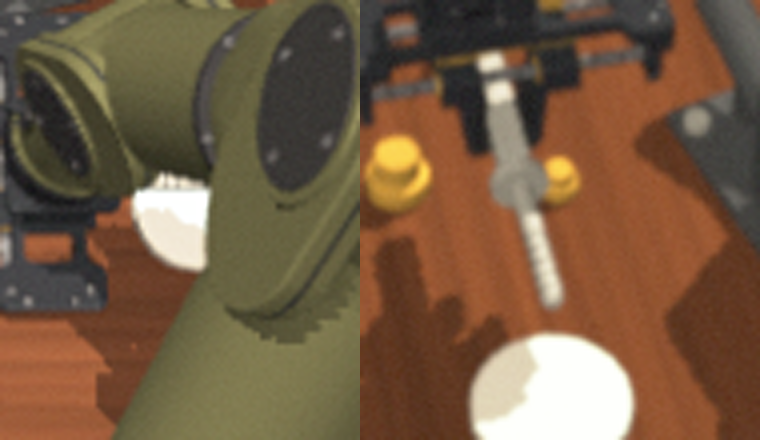

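The rod tip is at side (338.2,345.4) against a prediction of (338.4,345.3), so it is level and about 8 cm above the disc. My last view checks the coupling and the bystanders.

View pics/s7.png

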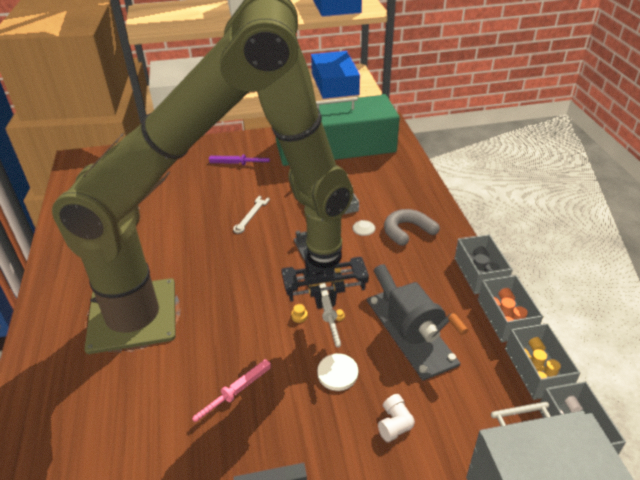

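```bash
python3 -m pendant '[[[0,0,0],[0,0,0],0],[[0,0,0],[0,0,0],0],[[0,0,0],[0,0,0],0],[[0,0,0],[0,0,0],0],[[0,0,0],[0,0,0],0]]'
python3 -c "
from h import *
b=load('s7');print(proj(b,[[.5705,.3365,.099],[.5705,.3365,.004]]));go([.4586,-.1409,.0843],0);print(abs(r.get_state()['qd']).max(),rodpts())"
```

```text
clock: 18.35
tool_pos: [0.4602, -0.1391, 0.0854]
eef_rot: [1.0, 0.001, 0.0, -0.0]
contact_force: [-0.5, -0.8, -2.6]
opening: 0.198
[[329.31956747 177.70125658]
 [329.50764318 203.42692072]]
turn [-0.0008 -0.0002  0.0014] shift [-0.0016  0.0018  0.0011] pos [ 0.4602 -0.1391  0.0854] F [-0.5 -0.8 -2.6] t 18.35 open 0.19769602378530976
0.002009068440649092 [array([ 0.46031016, -0.19348804,  0.09609635]), array([ 0.46043195, -0.27848793,  0.09603104])]
```

Bystanders are unmoved in the side view, but the arm hides the tray there. I check the coupling numerically in earlier pictures taken after the release (s5, t7).

```bash
python3 - <<'E'
from h import *
for f,g in(('top0','t7'),('side0','s5')):
    a,b=load(f)['image'].astype(int),load(g)['image'].astype(int)
    u0,v0,u1,v1=(212,190,268,250) if f=='top0' else (300,160,362,216)
    m=(abs(b-a).sum(2)>60)&(b.min(2)>150); m=m[v0:v1,u0:u1]; y,x=np.nonzero(m)
    print(g,len(x),'u',x.min()+u0,x.max()+u0,'v',y.min()+v0,y.max()+v0)
    for z,rad in((.099,.017),(.054,.024),(.004,.024)):
        P=proj(load(g),[[.5705+rad*np.cos(t),.3365+rad*np.sin(t),z] for t in np.linspace(0,6.28,40)]);print('  exp z',z,P.min(0).round(),P.max(0).round())
E
```

```text
t7 137 u 228 260 v 208 239
  exp z 0.099 [229. 208.] [241. 220.]
  exp z 0.054 [229. 210.] [246. 227.]
  exp z 0.004 [232. 214.] [249. 231.]
s5 109 u 322 337 v 178 196
  exp z 0.099 [324. 174.] [335. 181.]
  exp z 0.054 [321. 185.] [337. 195.]
  exp z 0.004 [322. 199.] [337. 208.]
```

The coupling's bright pixels match an upright stand at the expected place in both views. Handing in.

```bash
python3 -c "
from h import *
print(r.finish_job());s=r.get_state();print(s['clock'],s['tool_pos'],s['opening'])"
```

```text
the job is handed in; nothing more can be done
None
the job is handed in; nothing more can be done
```

The job is done and handed in at about 18.4 s of the 72 s allowed; no verdict was reported.

- **Coupling:** I stood it in the tray and released it. Later pictures show its pixels where an upright coupling would be. That was a numeric check only, because the arm hid the tray in the final side view.
- **Insertion:** I pushed the rod in until the collar looked flush on the tube's mouth. It held there for over 0.8 s; an extra 2 mm of commanded push gave no motion, and the axial force rose to 6 N. The stop came about 3 mm earlier than my measurement of the mouth, so either that measurement or my figure for where the rod sits in the jaws is off by that much.
- **Final hold:** The rod is level. From the arm's pose, its tip is about 3 mm from the disc's centre and 81 mm above its top. The side picture puts the tip within a pixel of that. The rod is gripped (opening 0.197, about 17 mm), the joints are still (0.002 rad/s), and the force on the tool is only the rod's weight.
- **Other fittings:** Those visible in the last side picture had not visibly moved. The oil can was hidden behind the arm there, but it was in place when the coupling was lowered into the tray and I did not go near it afterwards.

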